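# Load a fuse and hold its bayonet cap home

### The arm

A 6-joint arm with a two-finger parallel gripper is mounted at the origin on a cart in front of the work surface, level with it; the furniture and walls round the work are solid. World frame = base frame: x ahead of the robot, y to its left, z up, the work surface at z = 0. Lengths are in mm, angles in degrees, forces in N, time in s.
With the tool pointing down it reaches from about 300 to 850 mm from the base axis. Payload 4.2 kg.
Tool frame: the origin (TCP) lies on the centre line of the jaws, within the pads' length; the fingertips stand 8 mm ahead of it and the grasp point (between the pads) lies 11 mm behind it; z points along the fingers, y is the line along which they close (so a half turn about z gives the same grasp; the last joint's range is limited). The gripper opens to 91 mm and grips with 3 to 60 N. Pads are 32 mm wide; open, the fingers measure 118 mm over their backs; the gripper's body (76 mm by 178 mm) begins 60 mm behind the grasp point.
Start: joints at [66.463, 18.312, 89.639, -0, 72.044, -1.146], TCP at [219.037, 531.663, 221.976] pointing down, gripper open.
Joint ranges: [-177.97, 177.97], [-48.28, 115.42], [12.27, 149.76], [-77.06, 257.06], [2.81, 150.46], [-146.56, 146.56]. Speed limits (degrees/s): [147.25, 147.25, 180, 180, 180, 180].

### API

Orientations are given as [roll, pitch, yaw] about the fixed x, y, z axes, in that order (R = Rz(yaw) Ry(pitch) Rx(roll)).
In Python, from workcell import telemetry, eyes, ticket gives the robot as it stands. The module is installed in compiled form; this text tells all that it offers.
- The arm moves only by the shell command python3 -m crank 'ROWS' [OPENING] [FORCE]. ROWS is JSON, a list of rows, each an object of numbers: "dx", "dy", "dz": the shift along the world's x, y, z normalised to -1 to 1, where 1 is 80 cm; "yaw": the turn about the world's z normalised to -1 to 1, where 1 is 5 degrees. A call has 1 to 10 rows; each row shifts and turns the commanded pose from where the row before left it; what a row does not reach is not made up. A row lasts 1/8 s, in which the tool goes at most 62.5 mm and 10.7 degrees, less where a joint would pass 70% of its speed; a pose out of reach is approached as far as the arm can. A call with a number of a shift or a turn outside -1 to 1 is refused whole. A call with a gripper value outside its range is refused whole. OPENING is the opening, from 0 (shut) to 1 (fully open), set as the call begins (- or left out, the last holds). The fingers move at their own pace and stop on an object; FORCE is the grip in N (left out, the last holds). Time passes only in rows, so rows that do not move let the fingers close. It gives the time, the measured TCP pose, the force, the opening and the grip force at its end, in the units of the state.
- telemetry.state(): the state, without advancing time (a new reading comes with each control period).
- eyes.grab_frame(name): name is "scene" or "top" or "wrist"; returns the picture (400x640x3 uint8, red, green, blue); there is no depth.
- eyes.calibration(name): a dict with "camera_matrix" (3x3 intrinsics, pixels), "world_from_camera" (4x4, takes a point from camera to world coordinates). Camera axes: x right, y down, z forward; pixel columns grow to the right and rows downward; lengths in mm; the calibration is good to about 2 mm. A picture is of the moment at which its call begins: read the wrist's pose just before it. calibration takes no time and is no camera call; for the wrist camera it gives the pose at the moment of the call.
- ticket.job_done(): hands the job in; it is judged then, once.
The state is a dict: "time_s": time; "qpos": joint angles; "qvel": joint speeds; "effort": joint torques, N m; "ee_pos": TCP position; "ee_rot": TCP orientation; "force": force on the tool from outside, world axes, zero at the start; "torque": the same for the moment, N m; "gripper_width": finger opening in mm; "gripper_force": force on a finger pad.
Only numpy, scipy, OpenCV 4.12 (cv2) and the standard library are available. Lean on these libraries where they do the work, as an engineer would, in place of code of your own. Each camera call takes 0.05 s, during which the arm holds its last target. There are 200 camera calls.

### The job

Stand the thicker of the two loose fuses upright in the bore of the fuse base, let go of it, then put the bayonet cap over it with the cap's two lugs in the two gaps of the base's collar, push the cap down against the spring and twist it a quarter turn clockwise (seen from above) to its stop. The cap springs back if it is let go, so finish while still gripping it by its bar and holding it fully turned home. Leave the thin fuse, the loupe and the cutters where they are.

Things in the scene. Friction and masses are not known exactly. Their poses are not given: they have to be found in the camera images.
- fuse_base: Fuse base, fixed on the bench: a black square foot 96 x 96 x 8 mm with an upright round housing, 68 mm in diameter, topped by a steel collar at 58 mm. Origin on the housing's axis at bench level, z up. Two brass terminals on the foot lie on the +y and -y sides.
- base_mouth (a point): On the axis of the fuse base, level with the collar's top, same axes. The collar is 7 mm thick; its hole is 42 mm wide, the edge bevelled 2 mm. Two opposite gaps cut through the collar from the hole's edge, on the +x and -x sides: each 36 degrees wide (13 mm at the hole), reaching out to 28 mm from the axis.
- bore_floor (a point): Centre of the floor of the fuse bore: 25 mm wide, bevelled mouth, 26 mm deep, in the middle of a brass carrier on a spring. At rest the carrier's flat top is 2 mm below the collar's top and this floor 28 mm below it. Two dogs (6 mm wide, 5 mm high) stand on the carrier's top 17 mm from the axis, on the base's +y and -y sides.
- carrier (a joint): How far the carrier is pressed down, m: 0 at rest, 0.017 at its bottom stop. Spring about 4 N at first, 9 N at 14 mm. From 0.011 on the cap's lugs are below the collar and free to turn; 0.014 is a good depth to turn at. Once turned, the lugs may come up against the collar's underside, at about 0.011.
- carrier_turn (a joint): How far the carrier is turned clockwise seen from above, rad: 0 at rest, 1.4 at its stop. A light spring (0.02 to 0.09 N m) turns it most of the way back if the cap is let go. The cap takes it round through the dogs with about 0.14 rad of play, so the cap turns about 1.54 rad in all.
- cap_grip (a point): Middle of the bar grip on top of the grey bayonet cap, which stands loose on the bench, mouth down. z up. The bar lies along x: 38 mm long, 14 mm thick (along y), 26 mm high. This point is 57 mm above the cap's lower rim and 13 mm above the flat top that the bar stands on; with the rim resting on the carrier it is 55 mm above the collar's top.
- bayonet_cap: The same cap, 70 mm high, about 70 g; origin on its axis at the lower rim, same axes. Round hollow skirt 38 mm outside, 32 mm inside, 40 mm deep. At the rim two lugs, 9 mm wide, 6 mm high, stick out on +x and -x, in line with the bar, to 26 mm from the axis; two notches, 11 mm wide, 7 mm high, on +y and -y take the carrier's dogs. Same after half a turn.
- fuse_thick_mid (a point): Centre of the thick cartridge fuse, the one to use, loose, upright on the bench: white with steel ends, 22 mm in diameter, 58 mm long, about 60 g; z along its length. When it stands in the bore this point is 1 mm above the collar's top and 30 mm of the fuse stand out of the collar.
- fuse_thick: The same thick fuse; origin at the centre of its underside.
- fuse_thin_mid (a point): Centre of a thinner fuse, white with steel ends, 14 mm in diameter, 51 mm long, loose, upright on the bench; not wanted, leave it standing.
- loupe: A black eye loupe, 37 mm wide and 34 mm high, loose on the bench; leave it.
- cutters_side: Side cutters with yellow handles, 65 x 105 x 12 mm, loose on the bench; leave them.
Mind the look-alikes: they are no part of the job. What is shaped like the fuse_thick but green or orange is not meant.

How it is judged:
By the outcome, as a careful person would: the job done as asked, in the order asked, and still so for the second after the job is handed in, while the arm keeps its last pose, push and grip.
It also fails if it takes over 67 s, if anything falls off the work surface, if the arm or the gripper's body presses on something with over 40 N, if the wrist force passes 120 N, or if a joint passes its speed limit or range.

## Working session

There is one attempt and no reset: what is moved stays moved. The work goes in short steps, Python scripts to look and compute and a shell command to move; the robot and the scene stay as the last step left them, time stands still between calls to the robot, and variables do not carry over. Pictures are saved under pics/ and viewed, at most 10 in all, crops included, and the job is handed in when it is done.

```bash
mkdir -p pics
cat > h.py <<'E'
import numpy as np, cv2
from workcell import telemetry, eyes, ticket
def grab(n,f=None):
    c=eyes.calibration(n); im=eyes.grab_frame(n)
    if f: cv2.imwrite('pics/'+f,cv2.cvtColor(im,cv2.COLOR_RGB2BGR))
    return im,c
def ray(c,u,v):
    K=np.array(c['camera_matrix']);T=np.array(c['world_from_camera'])
    d=T[:3,:3]@np.linalg.solve(K,[u,v,1.]); return T[:3,3],d
def onz(c,u,v,z):
    o,d=ray(c,u,v); return o+d*(z-o[2])/d[2]
def proj(c,p):
    K=np.array(c['camera_matrix']);T=np.array(c['world_from_camera'])
    q=K@(T[:3,:3].T@(np.array(p)-T[:3,3])); return q[:2]/q[2]
E
python3 - <<'E'
from h import *
for n in ['top','scene']:
    im,c=grab(n,n+'0.png'); print(n,np.round(c['camera_matrix'],1).tolist(),np.round(c['world_from_camera'],3).tolist())
a=np.vstack([cv2.imread('pics/top0.png'),cv2.imread('pics/scene0.png')]);
s=telemetry.state();print({k:np.round(v,2).tolist() for k,v in s.items()})
E
```

```text
top [[488.6, 0.0, 322.4], [0.0, 488.6, 189.9], [0.0, 0.0, 1.0]] [[0.02, -0.984, 0.178, 295.25], [-1.0, -0.023, -0.012, -36.178], [0.016, -0.178, -0.984, 1194.402], [0.0, 0.0, 0.0, 1.0]]
scene [[411.3, 0.0, 320.5], [0.0, 411.3, 198.9], [0.0, 0.0, 1.0]] [[0.504, -0.358, 0.786, -308.59], [-0.864, -0.221, 0.453, -528.638], [0.012, -0.907, -0.42, 531.964], [0.0, 0.0, 0.0, 1.0]]
{'time_s': 0.1, 'qpos': [66.46, 18.35, 89.7, -0.0, 72.04, -1.15], 'qvel': [-0.04, -0.05, -0.17, 0.02, 0.02, 0.1], 'effort': [-0.0, -41.33, -23.25, 0.07, 0.04, -0.0], 'ee_pos': [218.85, 531.26, 221.23], 'ee_rot': [-179.91, -0.0, 157.61], 'force': [0.5, 0.51, -0.46], 'torque': [-0.02, 0.04, -0.01], 'gripper_force': 0.0, 'gripper_width': 91.75}
```

View pics/top0.png

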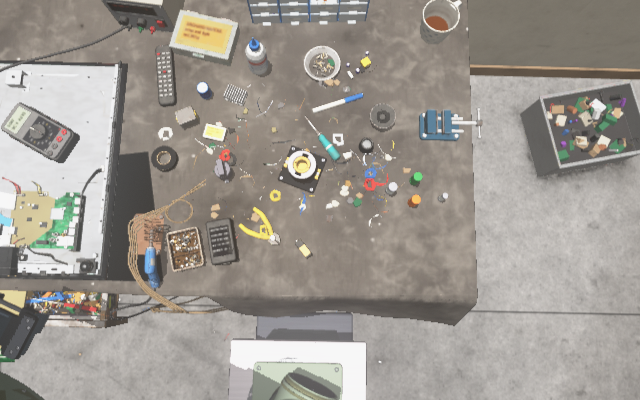

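View pics/scene0.png

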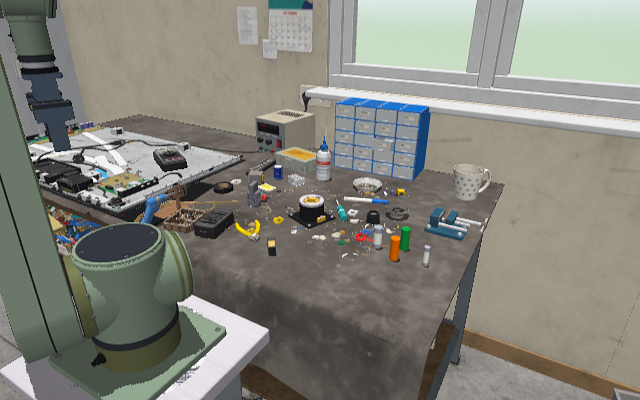

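Both views are clear. In the top view the fuse-shaped candidates are white (392,188), green (417,178), orange (415,200) and a thinner white at (445,197). I choose the white one at (392,188). The base is at (301,165), the grey cap at about (224,170), the loupe at (366,146) and the cutters at (262,228). Next I check these in a close crop.

Run:
```python
from h import *
a=cv2.imread('pics/top0.png');b=cv2.imread('pics/scene0.png')
A=cv2.resize(a[135:215,200:460],None,fx=3,fy=3,interpolation=cv2.INTER_CUBIC)
B=cv2.resize(b[165:275,240:440],None,fx=3,fy=3,interpolation=cv2.INTER_CUBIC)
B=cv2.copyMakeBorder(B,0,0,0,180,cv2.BORDER_CONSTANT)
cv2.imwrite('pics/crop1.png',np.vstack([A,B]))
```

```text
(no output)
```

View pics/crop1.png

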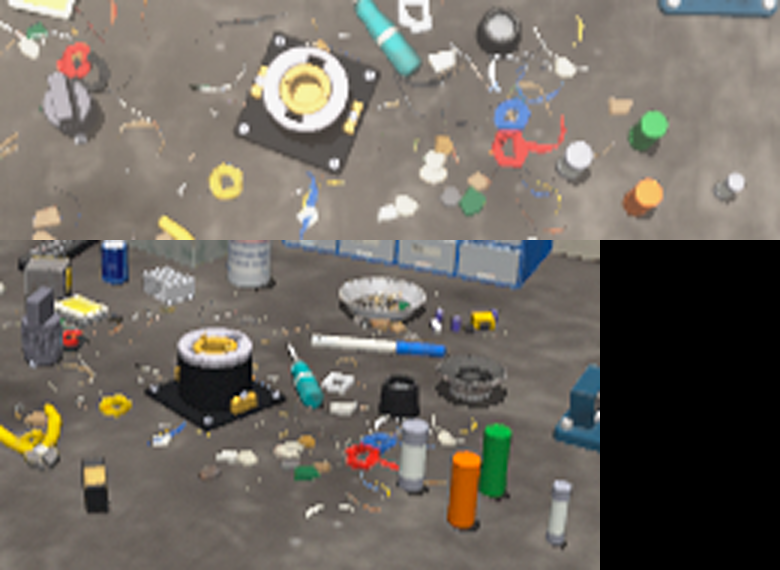

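The crop confirms the white, steel-ended fuse (top-view 392,187) as the thick one, next to green (417,178), orange (416,200) and thin white (445,196). The cap with its bar is at (222,168), and the base collar at (302,164).

Run:
```python
from h import *
c=eyes.calibration('top')
for n,u,v,z in [('fuse',392.5,187,58),('collar',302,164.5,58),('cap',222.5,168,65),('green',417.5,177,58),('orange',416,199,58),('thin',445,196,51),('loupe',366,145.5,34)]: print(n,onz(c,u,v,z).round(1))
w=eyes.calibration('wrist');print(np.round(w['world_from_camera'],3).tolist(),np.round(w['camera_matrix'],1).tolist())
```

```text
fuse [ 511.6 -215.8   58. ]
collar [5.612e+02 2.000e-01 5.800e+01]
cap [546.6 187.2  65. ]
green [ 537.3 -275.6   58. ]
orange [ 484.1 -271.3   58. ]
thin [ 494.1 -342.1   51. ]
loupe [ 618.5 -154.9   34. ]
[[0.38, 0.888, 0.258, 145.226], [0.925, -0.365, -0.107, 561.471], [-0.001, 0.28, -0.96, 384.167], [0.0, 0.0, 0.0, 1.0]] [[335.8, 0.0, 319.1], [0.0, 335.8, 205.1], [0.0, 0.0, 1.0]]
```

```bash
python3 -m crank '[{"dx":0.0512,"dy":-0.0537},{"dx":0.0512,"dy":-0.0537},{"dx":0.0512,"dy":-0.0537},{"dx":0.0512,"dy":-0.0537},{"dx":0.0512,"dy":-0.0537},{"dx":0.0512,"dy":-0.0537},{"dx":0.0512,"dy":-0.0537},{"dx":0.0512,"dy":-0.0537},{"dz":-0.03},{"dz":0}]' 0.55 20
python3 - <<'E'
from h import *
im,c=grab('wrist','w1.png'); np.save('w1.npy',np.array(c['world_from_camera']))
E
```

```text
validation failed for argument at $[0]...
```

View pics/w1.png

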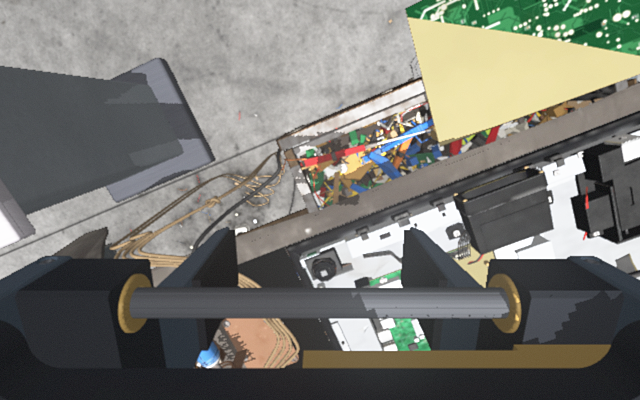

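The view is still from the start pose: the cart and board with the fingers at the bottom. The move was refused, probably because every row needs all its keys.

```bash
python3 -m crank '[{"dx":0.0512,"dy":-0.0537,"dz":0,"yaw":0},{"dx":0.0512,"dy":-0.0537,"dz":0,"yaw":0},{"dx":0.0512,"dy":-0.0537,"dz":0,"yaw":0},{"dx":0.0512,"dy":-0.0537,"dz":0,"yaw":0},{"dx":0.0512,"dy":-0.0537,"dz":0,"yaw":0},{"dx":0.0512,"dy":-0.0537,"dz":0,"yaw":0},{"dx":0.0512,"dy":-0.0537,"dz":0,"yaw":0},{"dx":0.0512,"dy":-0.0537,"dz":0,"yaw":0},{"dx":0,"dy":0,"dz":-0.03,"yaw":0},{"dx":0,"dy":0,"dz":0,"yaw":0}]' 0.55 20
```

```text
time_s: 1.4
ee_pos: [545.6, 186.9, 195.9]
ee_rot: [-179.8, -0.2, 157.5]
force: [-0.2, -0.1, 0.1]
gripper_width: 50.1
gripper_force: 0.0
```

Run:
```python
from h import *
im,c=grab('wrist','w2.png'); np.savez('w2.npz',**{k:np.array(v) for k,v in c.items()})
```

```text
(no output)
```

View pics/w2.png

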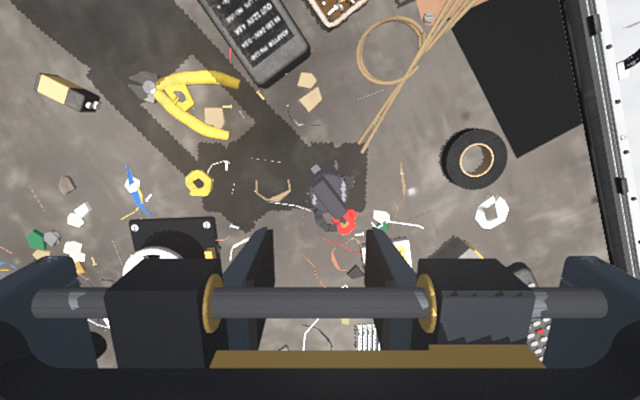

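The cap is in the arm's shadow at (329,198) with its bar running from the upper left to the lower right. A red scrap lies at (346,222). The edge of the base foot is at (134–216, 219). I zoom in on the cap to get the bar's corners.

Run:
```python
from h import *
a=cv2.imread('pics/w2.png')[150:245,280:380]
a=np.clip(a.astype(float)*2.2,0,255).astype(np.uint8)
cv2.imwrite('pics/w2c.png',cv2.resize(a,None,fx=6,fy=6,interpolation=cv2.INTER_CUBIC))
```

```text
(no output)
```

View pics/w2c.png

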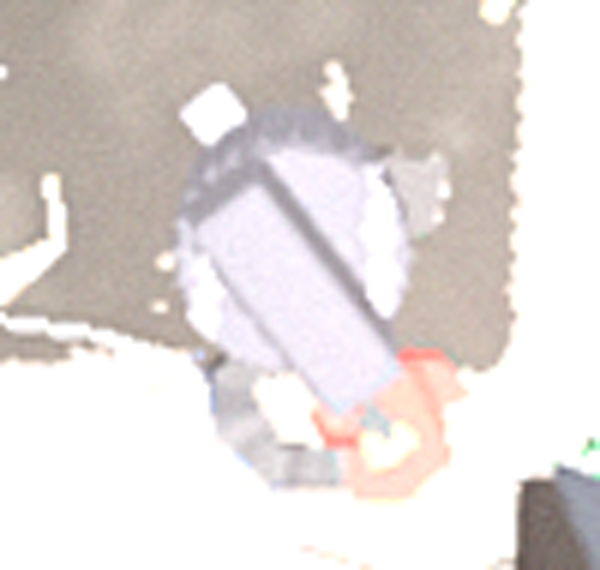

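The bar's top corners in the crop are at (200,232), (262,182), (400,372) and (340,412), with one lug at (213,115). I put these on the plane z = 70.

Run:
```python
from h import *
c=dict(np.load('w2.npz'))
P=np.array([onz(c,280+u/6,150+v/6,70) for u,v in [(200,232),(262,182),(400,372),(340,412)]])
print(P.round(1),P.mean(0).round(1))
e=(P[3]-P[0]+P[2]-P[1])/2; print('len',np.linalg.norm(e),'wid',np.linalg.norm((P[1]-P[0]+P[2]-P[3])/2),'ang',np.degrees(np.arctan2(e[1],e[0])))
print('lug',onz(c,280+213/6,150+115/6,6).round(1))
# base foot corners hints
b=cv2.imread('pics/w2.png')[205:265,110:235]
g=cv2.cvtColor(b,cv2.COLOR_BGR2GRAY); print(c['world_from_camera'].round(2).tolist())
```

```text
[[533.2 186.   70. ]
 [529.7 197.3  70. ]
 [564.6 205.5  70. ]
 [567.  194.8  70. ]] [548.6 195.9  70. ]
len 35.32943142055704 wid 11.358488750627552 ang 13.902461781321454
lug [527.9 189.4   6. ]
[[0.38, 0.89, 0.25, 472.76], [0.92, -0.37, -0.11, 217.23], [-0.0, 0.28, -0.96, 359.18], [0.0, 0.0, 0.0, 1.0]]
```

```bash
python3 -m crank '[{"dx":0.006,"dy":-0.0775,"dz":0,"yaw":0},{"dx":0.006,"dy":-0.0775,"dz":0,"yaw":0},{"dx":0.006,"dy":-0.0775,"dz":0,"yaw":0},{"dx":0,"dy":0,"dz":0,"yaw":0},{"dx":0,"dy":0,"dz":0,"yaw":0}]'
python3 - <<'E'
from h import *
im,c=grab('wrist','w3.png'); np.savez('w3.npz',**{k:np.array(v) for k,v in c.items()})
E
python3 -m crank '[{"dx":-0.013,"dy":-0.0675,"dz":0,"yaw":-1},{"dx":-0.013,"dy":-0.0675,"dz":0,"yaw":-1},{"dx":-0.013,"dy":-0.0675,"dz":0,"yaw":-1},{"dx":-0.013,"dy":-0.0675,"dz":0,"yaw":-1},{"dx":0,"dy":0,"dz":0,"yaw":-1},{"dx":0,"dy":0,"dz":0,"yaw":-1},{"dx":0,"dy":0,"dz":0,"yaw":-1},{"dx":0,"dy":0,"dz":0,"yaw":-1},{"dx":0,"dy":0,"dz":0,"yaw":-1},{"dx":0,"dy":0,"dz":0,"yaw":0}]'
python3 - <<'E'
from h import *
im,c=grab('wrist','w4.png'); np.savez('w4.npz',**{k:np.array(v) for k,v in c.items()})
a=cv2.imread('pics/w3.png');b=cv2.imread('pics/w4.png')
print([proj(c,[511.6,-215.8,z]).round(0) for z in (0,58)])
cc=dict(np.load('w3.npz'));print(proj(cc,[561,0,58]))
u,v=proj(cc,[561,0,58]).astype(int);p,q=proj(c,[511,-216,58]).astype(int)
v=max(v,75);q=max(q,75)
A=cv2.resize(a[v-75:v+75,u-100:u+100],None,fx=4,fy=4,interpolation=cv2.INTER_CUBIC)
cv2.imwrite('pics/w3c.png',A);print('A origin',u-100,v-75)
E
```

```text
time_s: 2.08
ee_pos: [561.2, 2.9, 198.8]
ee_rot: [179.9, 0.0, 157.6]
force: [-0.7, 1.1, -0.4]
gripper_width: 50.1
gripper_force: 0.0
time_s: 3.38
ee_pos: [520.2, -212.3, 198.2]
ee_rot: [180.0, -0.0, 112.8]
force: [-0.1, -0.8, -0.4]
gripper_width: 50.3
gripper_force: 0.0
[array([311., 183.]), array([309., 196.])]
[315.99508713 196.88611979]
A origin 215 121
```

View pics/w3c.png

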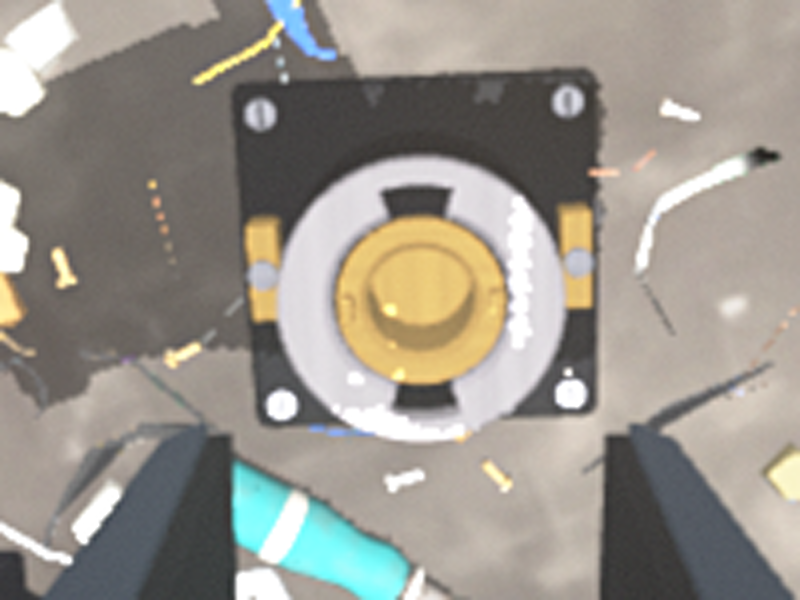

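View pics/w4.png

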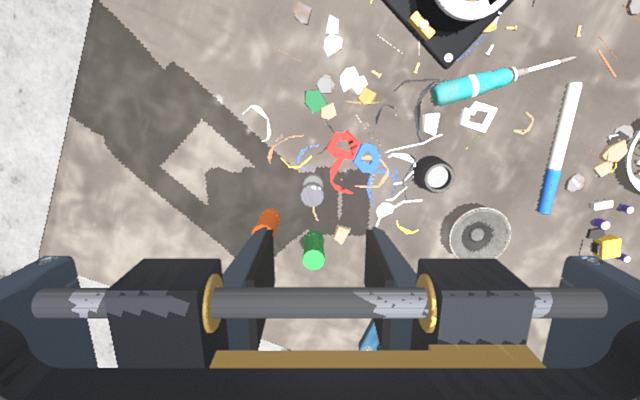

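The base crop shows the collar centred at about (422,297), the gaps at (418,187) and (425,411), and the carrier inside. In w4 the white fuse's top is at (312,198), with orange at (270,215) and green at (314,245). I fit the circles.

Run:
```python
from h import *
c=dict(np.load('w3.npz'));f=lambda u,v,z=58:onz(c,215+(u+.5)/4-.5,121+(v+.5)/4-.5,z)
C=np.mean([f(277,297),f(567,297),f(422,155),f(422,440)],0);print('collar4',C.round(1),[np.linalg.norm(f(*a)-f(*b)).round(1) for a,b in [((277,297),(567,297)),((422,155),(422,440))]])
g1,g2=f(418,187),f(425,411);d=g1-g2;print('gaps mid',((g1+g2)/2).round(1),np.linalg.norm(d).round(1),'ang',np.degrees(np.arctan2(d[1],d[0])).round(1))
t=[f(262,273,13),f(578,262,13)];d=t[1]-t[0];print('terminal mid',((t[0]+t[1])/2).round(1),'perp ang',np.degrees(np.arctan2(d[1],d[0])).round(1)+90)
s=[f(260,114,8),f(568,102,8),f(571,394,8),f(282,404,8)];print('screws',np.mean(s,0).round(1));d=s[1]-s[0]+s[2]-s[3];print(np.degrees(np.arctan2(d[1],d[0]))+90)
a=cv2.imread('pics/w3.png'); 
im=a[115:250,270:365]; hsv=cv2.cvtColor(im,cv2.COLOR_BGR2HSV)
m=((hsv[...,1]<45)&(hsv[...,2]>150)).astype(np.uint8);n,l,st,ct=cv2.connectedComponentsWithStats(m)
k=1+st[1:,4].argmax();cn=max(cv2.findContours((l==k).astype(np.uint8),0,1)[0],key=cv2.contourArea)
e=cv2.fitEllipse(cv2.convexHull(cn));print('ell',e);print('collar ell',onz(c,e[0][0]+270,e[0][1]+115,58).round(1))
c4=dict(np.load('w4.npz'));b=cv2.imread('pics/w4.png')[165:225,285:340]
b=np.clip(b*1.8,0,255).astype(np.uint8);cv2.imwrite('pics/w4c.png',cv2.resize(b,None,fx=9,fy=9,interpolation=cv2.INTER_CUBIC))
print(c4['camera_matrix'][0,0]*22/(c4['world_from_camera'][2,3]-58))
```

```text
collar4 [561.2   4.1  58. ] [np.float64(67.7), np.float64(68.8)]
gaps mid [561.7   3.8  58. ] 54.1 ang 159.5
terminal mid [563.8   2.6  13. ] perp ang 159.7
screws [562.5   3.3   8. ]
159.81772658952536
ell ((50.45589065551758, 96.58229064941406), (98.27592468261719, 105.37705993652344), 131.75)
collar ell [575.9  -1.6  58. ]
24.368146383019507
```

View pics/w4c.png

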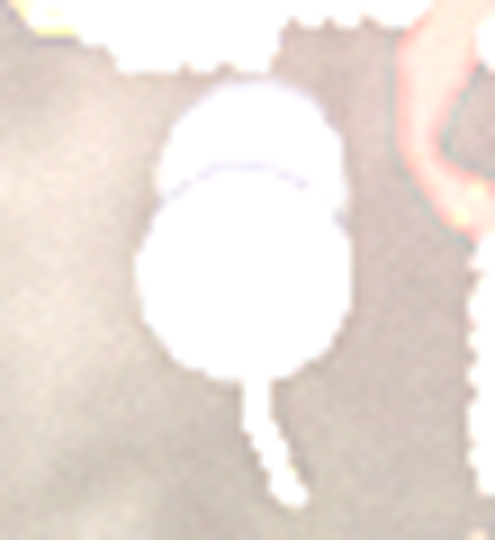

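Run:
```python
from h import *
c=dict(np.load('w4.npz'));p=onz(c,285+244.5/9-.5,165+273.5/9-.5,58);print(p.round(1))
s=telemetry.state();print(s['ee_pos'],s['ee_rot'],((p-s['ee_pos'])/800).round(4))
```

```text
[ 513.2 -214.1   58. ]
[ 520.12351869 -212.54282351  198.15517665] [1.79978392e+02 4.73034601e-04 1.12832615e+02] [-0.0087 -0.0019 -0.1752]
```

```bash
python3 -m crank '[{"dx":-0.009,"dy":-0.0024,"dz":-0.05,"yaw":0},{"dx":0,"dy":0,"dz":-0.05,"yaw":0},{"dx":0,"dy":0,"dz":-0.05,"yaw":0},{"dx":0,"dy":0,"dz":-0.0475,"yaw":0},{"dx":0,"dy":0,"dz":0,"yaw":0}]'
python3 -m crank '[{"dx":0,"dy":0,"dz":0,"yaw":0},{"dx":0,"dy":0,"dz":0,"yaw":0},{"dx":0,"dy":0,"dz":0,"yaw":0},{"dx":0,"dy":0,"dz":0,"yaw":0},{"dx":0,"dy":0,"dz":0,"yaw":0}]' 0.1 20
```

```text
time_s: 4.05
ee_pos: [510.5, -214.4, 37.7]
ee_rot: [-179.8, -0.3, 112.7]
force: [-0.1, -0.1, 2.0]
gripper_width: 50.1
gripper_force: 0.0
time_s: 4.68
ee_pos: [513.1, -216.3, 41.2]
ee_rot: [179.9, 0.1, 112.6]
force: [-0.6, -0.3, 5.6]
gripper_width: 21.4
gripper_force: 20.0
```

```bash
python3 -m crank '[{"dx":0,"dy":0,"dz":0.06,"yaw":0},{"dx":0,"dy":0,"dz":0.06,"yaw":0},{"dx":0.0152,"dy":0.0682,"dz":0,"yaw":1},{"dx":0.0152,"dy":0.0682,"dz":0,"yaw":1},{"dx":0.0152,"dy":0.0682,"dz":0,"yaw":1},{"dx":0.0152,"dy":0.0682,"dz":0,"yaw":1},{"dx":0,"dy":0,"dz":0,"yaw":1},{"dx":0,"dy":0,"dz":0,"yaw":1},{"dx":0,"dy":0,"dz":0,"yaw":1},{"dx":0,"dy":0,"dz":0,"yaw":1}]'
python3 -m crank '[{"dx":0,"dy":0,"dz":0,"yaw":1},{"dx":0,"dy":0,"dz":0,"yaw":0.4},{"dx":0,"dy":0,"dz":0,"yaw":0},{"dx":0,"dy":0,"dz":0,"yaw":0}]'
python3 - <<'E'
from h import *
for i in range(3): print(np.round(telemetry.state()['ee_pos'],2))
im,c=grab('wrist','w5.png'); np.savez('w5.npz',**{k:np.array(v) for k,v in c.items()})
s=telemetry.state();print(s['ee_pos'],s['ee_rot'],s['force'])
a=cv2.imread('pics/w5.png')[140:290,220:420]
cv2.imwrite('pics/w5c.png',cv2.resize(a,None,fx=4,fy=4,interpolation=cv2.INTER_CUBIC))
E
```

```text
time_s: 5.92
ee_pos: [560.6, 2.4, 135.6]
ee_rot: [-180.0, -0.0, 152.8]
force: [0.1, 0.1, -0.1]
gripper_width: 21.3
gripper_force: 19.9
time_s: 6.42
ee_pos: [560.9, 2.3, 135.9]
ee_rot: [180.0, -0.0, 159.6]
force: [0.6, 0.4, -0.6]
gripper_width: 21.5
gripper_force: 19.9
[560.89   2.27 135.92]
[560.89   2.27 135.92]
[560.89   2.27 135.92]
[560.90371358   2.29014355 135.94875868] [ 1.79995949e+02 -5.31940501e-03  1.59576601e+02] [ 0.29103828 -0.41222958 -0.27175087]
```

View pics/w5c.png

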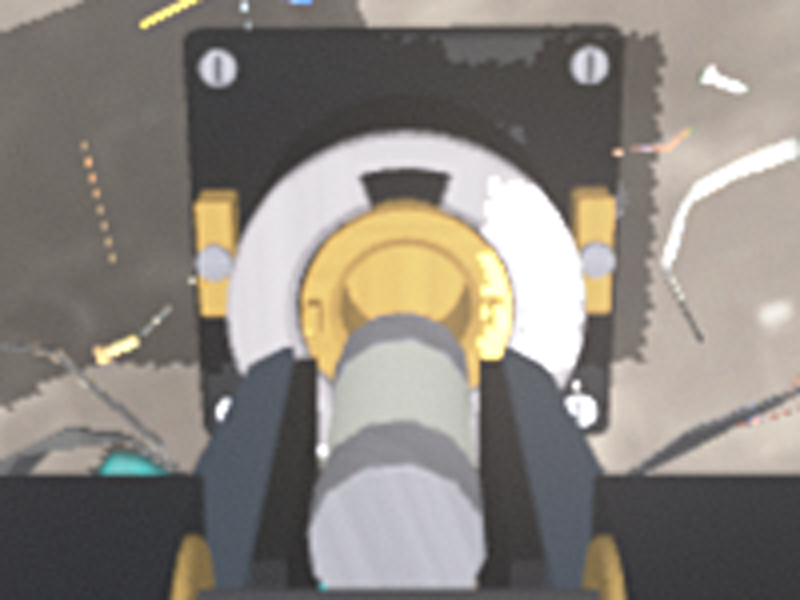

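The foot is square with the image. The fuse hangs upright between the fingers, with its bottom edge at (402,315) and its top disc at about (397,525). The bore rim spans 342–470 and is centred on column 406. I compare the two in the tool axes.

Run:
```python
from h import *
c=dict(np.load('w5.npz'));tcp=np.array([560.9,2.3]);y=np.radians(159.6)
tx=np.array([np.cos(y),np.sin(y)]);ty=np.array([np.sin(y),-np.cos(y)])
for n,u,v,z in [('fbL',335,370,96),('fbR',468,370,96),('fb edge(+11)',402,315,96),('ftL',308,525,154),('ftR',486,525,154),('ft edge(+11)',397,462,154),('colL',228,310,58),('colR',586,310,58),('col far(+34)',406,130,58),('gap(+28)',405,170,58),('boreL',342,290,56),('boreR',470,290,56),('bore edge(+12.5/13.5)',406,241,56),('scrTL',217,68,8),('scrTR',590,65,8)]:
    p=onz(c,220+(u+.5)/4-.5,140+(v+.5)/4-.5,z)[:2]-tcp; print(n,'tx',(p@tx).round(1),'ty',(p@ty).round(1))
print(tx,ty)
```

```text
fbL tx 2.4 ty -10.3
fbR tx 2.4 ty 11.1
fb edge(+11) tx 11.8 ty 0.5
ftL tx 4.8 ty -10.9
ftR tx 4.8 ty 10.3
ft edge(+11) tx 13.0 ty -0.3
colL tx 0.1 ty -32.2
colR tx 0.1 ty 35.4
col far(+34) tx 34.5 ty 1.3
gap(+28) tx 27.0 ty 1.2
boreL tx 3.4 ty -10.7
boreR tx 3.4 ty 13.5
bore edge(+12.5/13.5) tx 13.0 ty 1.4
scrTL tx 38.7 ty -39.2
scrTR tx 39.3 ty 41.5
[-0.93728199  0.34857205] [0.34857205 0.93728199]
```

```bash
python3 -m crank '[{"dx":0.002,"dy":0.001,"dz":-0.02,"yaw":0},{"dx":0,"dy":0,"dz":-0.02,"yaw":0},{"dx":0,"dy":0,"dz":0,"yaw":0},{"dx":0,"dy":0,"dz":-0.01,"yaw":0},{"dx":0,"dy":0,"dz":-0.005,"yaw":0},{"dx":0,"dy":0,"dz":0,"yaw":0},{"dx":0,"dy":0,"dz":0,"yaw":0}]'
```

```text
time_s: 7.35
ee_pos: [562.8, 3.1, 92.3]
ee_rot: [180.0, 0.0, 159.6]
force: [0.3, 0.2, -0.7]
gripper_width: 21.6
gripper_force: 19.9
```

```bash
python3 -m crank '[{"dx":0,"dy":0,"dz":-0.008,"yaw":0},{"dx":0,"dy":0,"dz":-0.008,"yaw":0},{"dx":0,"dy":0,"dz":-0.008,"yaw":0},{"dx":0,"dy":0,"dz":0,"yaw":0},{"dx":0,"dy":0,"dz":0,"yaw":0}]'
```

```text
time_s: 7.98
ee_pos: [562.6, 3.1, 72.7]
ee_rot: [180.0, -0.0, 159.6]
force: [-0.3, -0.3, -1.0]
gripper_width: 21.5
gripper_force: 19.9
```

```bash
python3 -m crank '[{"dx":0,"dy":0,"dz":-0.0025,"yaw":0},{"dx":0,"dy":0,"dz":0,"yaw":0}]'
python3 -m crank '[{"dx":0,"dy":0,"dz":0,"yaw":0},{"dx":0,"dy":0,"dz":0,"yaw":0},{"dx":0,"dy":0,"dz":0,"yaw":0},{"dx":0,"dy":0,"dz":0.03,"yaw":0},{"dx":0,"dy":0,"dz":0.075,"yaw":0},{"dx":0,"dy":0,"dz":0.052,"yaw":0},{"dx":0,"dy":0,"dz":0,"yaw":0},{"dx":0,"dy":0,"dz":0,"yaw":0}]' 0.5
python3 - <<'E'
from h import *
s=telemetry.state();print(s['ee_pos'],s['ee_rot'])
im,c=grab('wrist','w6.png'); np.savez('w6.npz',**{k:np.array(v) for k,v in c.items()})
a=cv2.imread('pics/w6.png')[120:270,220:420]
cv2.imwrite('pics/w6c.png',cv2.resize(a,None,fx=4,fy=4,interpolation=cv2.INTER_CUBIC))
E
```

```text
time_s: 8.22
ee_pos: [562.9, 3.1, 71.2]
ee_rot: [180.0, 0.0, 159.6]
force: [0.7, -0.2, 1.8]
gripper_width: 21.6
gripper_force: 20.0
time_s: 9.22
ee_pos: [561.8, 3.1, 195.5]
ee_rot: [-180.0, -0.1, 159.6]
force: [0.2, 0.7, 0.5]
gripper_width: 45.4
gripper_force: 0.0
[561.83529509   3.10944435 195.52034676] [-1.79973800e+02 -8.73712216e-02  1.59610011e+02]
```

View pics/w6c.png

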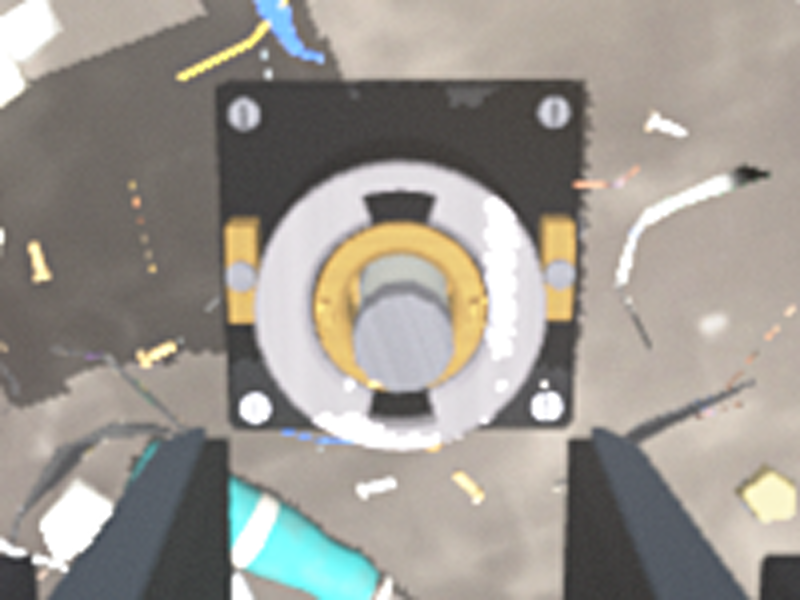

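The fuse stands upright and released in the bore, with its top disc at (404,340). The collar is centred at (400,304), with gaps at (400,190) and (402,405). Next I go to the cap.

```bash
python3 -m crank '[{"dx":-0.0041,"dy":0.0603,"dz":0,"yaw":1},{"dx":-0.0041,"dy":0.0603,"dz":0,"yaw":1},{"dx":-0.0041,"dy":0.0603,"dz":0,"yaw":1},{"dx":-0.0041,"dy":0.0603,"dz":0,"yaw":1},{"dx":0,"dy":0,"dz":-0.02,"yaw":1},{"dx":0,"dy":0,"dz":-0.02,"yaw":1},{"dx":0,"dy":0,"dz":0,"yaw":1},{"dx":0,"dy":0,"dz":0,"yaw":0},{"dx":0,"dy":0,"dz":0,"yaw":0}]'
python3 - <<'E'
from h import *
s=telemetry.state();print(s['ee_pos'],s['ee_rot'])
im,c=grab('wrist','w7.png'); np.savez('w7.npz',**{k:np.array(v) for k,v in c.items()})
u,v=proj(c,[548.6,195.9,65]).astype(int);print(u-50,v-50)
a=cv2.imread('pics/w7.png')[v-50:v+50,u-50:u+50]
a=np.clip(a.astype(float)*1.7,0,255).astype(np.uint8)
cv2.imwrite('pics/w7c.png',cv2.resize(a,None,fx=6,fy=6,interpolation=cv2.INTER_CUBIC))
c=dict(np.load('w6.npz'));f=lambda u,v,z=58:onz(c,220+(u+.5)/4-.5,120+(v+.5)/4-.5,z)
print('collar',((f(255,304)+f(546,304)+f(401,160)+f(401,449))/4).round(1),'fuse',f(404,341,88).round(1)); d=f(400,192)-f(402.5,414);print(np.degrees(np.arctan2(d[1],d[0])),((f(400,192)+f(402.5,414))/2).round(1),np.linalg.norm(d))
E
```

```text
time_s: 10.4
ee_pos: [549.2, 195.9, 163.6]
ee_rot: [180.0, -0.1, -165.5]
force: [-0.0, 0.0, -0.0]
gripper_width: 45.8
gripper_force: 0.0
[549.16570215 195.91497163 163.62893197] [ 1.79999443e+02 -8.05586310e-02 -1.65467297e+02]
269 158
collar [561.2   3.9  58. ] fuse [561.1   4.6  88. ]
160.3302216641866 [561.    4.1  58. ] 52.98709194557872
```

View pics/w7c.png

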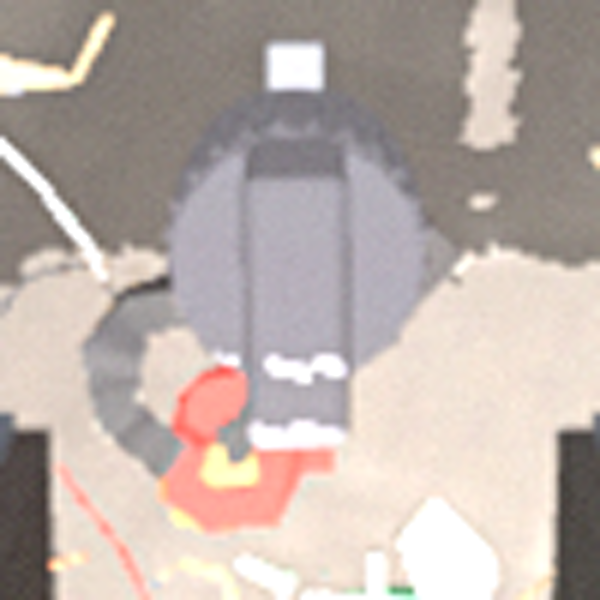

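The bar lines up with the image: its top runs from (245,180)–(348,180) to (250,443)–(352,443), and a lug is at (295,66). That makes 12 pictures viewed, over the limit of 10, so I view no more and work from numbers only.

Run:
```python
from h import *
c=dict(np.load('w7.npz'));f=lambda u,v,z=70:onz(c,269+(u+.5)/6-.5,158+(v+.5)/6-.5,z)
P=np.array([f(*p) for p in [(245,178),(348,178),(352,445),(250,445)]]);print(P.mean(0).round(1))
e=P[0]-P[3]+P[1]-P[2];w=P[1]-P[0]+P[2]-P[3];print(np.linalg.norm(e)/2,np.linalg.norm(w)/2,np.degrees(np.arctan2(e[1],e[0])),np.degrees(np.arctan2(w[1],w[0]))+90)
l=f(295,66,6);print('lug mid, expected r~24',l.round(1)); d=l-P.mean(0);print(np.hypot(d[0],d[1]),np.degrees(np.arctan2(d[1],d[0])))
```

```text
[548.2 195.3  70. ]
37.179368268946504 13.652955404035472 -164.5197248025819 194.57877464646816
lug mid, expected r~24 [527. 189.   6.]
22.11943091667118 -163.6377441587348
```

```bash
python3 -m crank '[{"dx":-0.0012,"dy":-0.0008,"dz":-0.045,"yaw":0.15},{"dx":0,"dy":0,"dz":-0.045,"yaw":0},{"dx":0,"dy":0,"dz":-0.045,"yaw":0},{"dx":0,"dy":0,"dz":0,"yaw":0},{"dx":0,"dy":0,"dz":0,"yaw":0},{"dx":0,"dy":0,"dz":0,"yaw":0}]'
python3 -m crank '[{"dx":0,"dy":0,"dz":0,"yaw":0},{"dx":0,"dy":0,"dz":0,"yaw":0},{"dx":0,"dy":0,"dz":0,"yaw":0},{"dx":0,"dy":0,"dz":0,"yaw":0},{"dx":0,"dy":0,"dz":0,"yaw":0},{"dx":0,"dy":0,"dz":0,"yaw":0}]' 0 45
```

```text
time_s: 11.2
ee_pos: [549.7, 195.8, 58.2]
ee_rot: [180.0, 0.2, -164.7]
force: [0.8, 0.7, 0.3]
gripper_width: 45.8
gripper_force: 0.0
time_s: 11.95
ee_pos: [548.5, 195.4, 56.4]
ee_rot: [180.0, -0.0, -164.6]
force: [-1.1, -0.4, 0.4]
gripper_width: 13.7
gripper_force: 45.0
```

```bash
python3 -m crank '[{"dx":0,"dy":0,"dz":0.07,"yaw":0},{"dx":0,"dy":0,"dz":0.07,"yaw":0},{"dx":0.004,"dy":-0.0598,"dz":0,"yaw":-1},{"dx":0.004,"dy":-0.0598,"dz":0,"yaw":-1},{"dx":0.004,"dy":-0.0598,"dz":0,"yaw":-1},{"dx":0.004,"dy":-0.0598,"dz":0,"yaw":-1},{"dx":0,"dy":0,"dz":0,"yaw":-1},{"dx":0,"dy":0,"dz":0,"yaw":-1},{"dx":0,"dy":0,"dz":0,"yaw":-1},{"dx":0,"dy":0,"dz":0,"yaw":-0.12}]'
python3 -m crank '[{"dx":0,"dy":0,"dz":0,"yaw":0},{"dx":0,"dy":0,"dz":0,"yaw":0},{"dx":0,"dy":0,"dz":0,"yaw":0}]'
python3 - <<'E'
from h import *
s=telemetry.state();print(s['ee_pos'],s['ee_rot'],s['force'],s['gripper_width'])
im,c=grab('wrist','w8.png'); np.savez('w8.npz',**{k:np.array(v) for k,v in c.items()})
# lug at +tool x, rim z = tcp-56; expected pixel vs measured; print bright/gray profile
p=np.array(s['ee_pos']);y=np.radians(s['ee_rot'][2]);tx=np.array([np.cos(y),np.sin(y),0])
for r in (19,26): print('lug r',r,proj(c,p+tx*r-[0,0,50]).round(1))
print('bar top far end',proj(c,p+tx*19+[0,0,14]).round(1))
print('gap outer',proj(c,[561.3-.9385*28,4+.345*28,58]).round(1))
E
```

```text
time_s: 13.2
ee_pos: [561.1, 4.0, 168.1]
ee_rot: [-180.0, -0.0, 159.8]
force: [-0.5, -0.3, -1.3]
gripper_width: 13.5
gripper_force: 45.0
time_s: 13.58
ee_pos: [561.3, 4.1, 168.4]
ee_rot: [180.0, -0.0, 159.8]
force: [-0.4, 0.4, -0.2]
gripper_width: 14.0
gripper_force: 45.0
[561.27019949   4.11185144 168.37118195] [ 1.79995281e+02 -5.61841238e-04  1.59783383e+02] [-0.42474361  0.41383988 -0.20238836] 13.994572380293496
lug r 19 [319.3 203.1]
lug r 26 [319.3 192.8]
bar top far end [319.5 239.9]
gap outer [319.1 172.7]
```

Run:
```python
import cv2
a=cv2.cvtColor(cv2.imread('pics/w8.png'),cv2.COLOR_BGR2GRAY)
print('col319 rows160-262',list(zip(range(160,262,2),a[160:262:2,318:321].mean(1).astype(int).tolist())))
for r in (174,178,194,196,198,200,210,220,250): print(r,'cols290-350',a[r,290:350:1].tolist())
```

```text
col319 rows160-262 [(160, 68), (162, 67), (164, 66), (166, 158), (168, 225), (170, 222), (172, 229), (174, 101), (176, 72), (178, 74), (180, 74), (182, 143), (184, 206), (186, 203), (188, 204), (190, 161), (192, 149), (194, 200), (196, 200), (198, 200), (200, 200), (202, 203), (204, 110), (206, 110), (208, 111), (210, 110), (212, 109), (214, 109), (216, 109), (218, 108), (220, 128), (222, 112), (224, 107), (226, 107), (228, 109), (230, 106), (232, 107), (234, 106), (236, 107), (238, 108), (240, 129), (242, 137), (244, 140), (246, 139), (248, 139), (250, 138), (252, 139), (254, 139), (256, 139), (258, 139), (260, 138)]
174 cols290-350 [62, 58, 65, 102, 145, 181, 204, 220, 225, 223, 224, 225, 224, 224, 227, 226, 225, 225, 225, 211, 206, 200, 188, 152, 131, 130, 119, 100, 99, 103, 102, 102, 116, 147, 167, 168, 185, 205, 213, 226, 226, 222, 225, 229, 231, 249, 254, 224, 218, 221, 227, 225, 222, 198, 125, 78, 65, 69, 76, 78]
178 cols290-350 [170, 210, 225, 225, 222, 222, 221, 223, 223, 223, 222, 224, 225, 224, 227, 226, 226, 224, 219, 177, 102, 68, 71, 75, 75, 72, 76, 74, 74, 76, 74, 76, 
[... 1619 characters left out ...]
111, 111, 112, 111, 112, 111, 108, 102, 118, 210, 245, 245, 219, 226, 232, 253, 255, 255, 255, 255]
220 cols290-350 [227, 231, 202, 114, 98, 102, 102, 103, 101, 105, 105, 105, 103, 104, 112, 125, 135, 122, 111, 107, 111, 115, 117, 118, 121, 122, 124, 129, 129, 127, 130, 127, 125, 123, 122, 119, 117, 117, 113, 112, 113, 126, 139, 130, 109, 107, 111, 108, 113, 111, 111, 108, 112, 108, 105, 141, 202, 222, 223, 223]
250 cols290-350 [90, 90, 88, 88, 90, 89, 88, 75, 59, 57, 60, 57, 61, 60, 57, 91, 122, 130, 136, 140, 139, 138, 139, 139, 138, 139, 140, 140, 138, 138, 138, 138, 140, 139, 138, 139, 139, 138, 139, 140, 138, 131, 129, 105, 63, 60, 64, 64, 64, 65, 63, 73, 90, 94, 94, 93, 95, 91, 92, 93]
```

```bash
python3 -m crank '[{"dx":0,"dy":0,"dz":-0.015,"yaw":0},{"dx":0,"dy":0,"dz":-0.015,"yaw":0},{"dx":0,"dy":0,"dz":-0.015,"yaw":0},{"dx":0,"dy":0,"dz":-0.0125,"yaw":0},{"dx":0,"dy":0,"dz":0,"yaw":0},{"dx":0,"dy":0,"dz":0,"yaw":0}]'
python3 -m crank '[{"dx":0,"dy":0,"dz":-0.005,"yaw":0},{"dx":0,"dy":0,"dz":-0.005,"yaw":0},{"dx":0,"dy":0,"dz":-0.003,"yaw":0},{"dx":0,"dy":0,"dz":0,"yaw":0},{"dx":0,"dy":0,"dz":0,"yaw":0}]'
```

```text
time_s: 14.38
ee_pos: [561.6, 4.1, 122.6]
ee_rot: [180.0, 0.0, 159.8]
force: [-0.9, 0.7, 0.3]
gripper_width: 13.6
gripper_force: 45.0
time_s: 15.0
ee_pos: [561.1, 4.1, 112.3]
ee_rot: [180.0, -0.0, 159.8]
force: [-1.0, -1.1, 2.5]
gripper_width: 13.5
gripper_force: 45.0
```

```bash
python3 -m crank '[{"dx":0,"dy":0,"dz":-0.004,"yaw":0},{"dx":0,"dy":0,"dz":-0.004,"yaw":0},{"dx":0,"dy":0,"dz":0,"yaw":0},{"dx":0,"dy":0,"dz":0,"yaw":0}]'
```

```text
time_s: 15.5
ee_pos: [561.3, 4.1, 105.7]
ee_rot: [180.0, -0.0, 159.8]
force: [-1.4, -0.2, 4.6]
gripper_width: 13.8
gripper_force: 45.0
```

```bash
python3 -m crank '[{"dx":0,"dy":0,"dz":-0.005,"yaw":0},{"dx":0,"dy":0,"dz":-0.005,"yaw":0},{"dx":0,"dy":0,"dz":0,"yaw":0},{"dx":0,"dy":0,"dz":0,"yaw":0}]'
```

```text
time_s: 16.0
ee_pos: [561.3, 4.1, 98.1]
ee_rot: [180.0, 0.0, 159.8]
force: [-2.7, 1.0, 7.3]
gripper_width: 13.7
gripper_force: 45.0
```

```bash
python3 -m crank '[{"dx":0,"dy":0,"dz":-0.001,"yaw":0},{"dx":0,"dy":0,"dz":0,"yaw":-1},{"dx":0,"dy":0,"dz":0,"yaw":-1},{"dx":0,"dy":0,"dz":0,"yaw":-1},{"dx":0,"dy":0,"dz":0,"yaw":-1},{"dx":0,"dy":0,"dz":0,"yaw":-1},{"dx":0,"dy":0,"dz":0,"yaw":0},{"dx":0,"dy":0,"dz":0,"yaw":0}]'
python3 -c "
from h import *
s=telemetry.state();print(s['force'],s['torque'],s['ee_pos'],s['ee_rot'])"
```

```text
time_s: 17.0
ee_pos: [561.7, 4.5, 97.5]
ee_rot: [179.9, 0.0, 134.8]
force: [-1.9, 1.2, 7.7]
gripper_width: 13.5
gripper_force: 45.0
[-1.9299828   1.18053645  7.68437712] [0.2830028  0.47219715 0.06359387] [561.7407586    4.47297041  97.53936516] [1.79911689e+02 2.40425572e-02 1.34752742e+02]
```

```bash
python3 -m crank '[{"dx":0,"dy":0,"dz":0,"yaw":-1},{"dx":0,"dy":0,"dz":0,"yaw":-1},{"dx":0,"dy":0,"dz":0,"yaw":-1},{"dx":0,"dy":0,"dz":0,"yaw":-1},{"dx":0,"dy":0,"dz":0,"yaw":-1},{"dx":0,"dy":0,"dz":0,"yaw":-1},{"dx":0,"dy":0,"dz":0,"yaw":-1},{"dx":0,"dy":0,"dz":0,"yaw":-1},{"dx":0,"dy":0,"dz":0,"yaw":-1},{"dx":0,"dy":0,"dz":0,"yaw":-1}]'
python3 -m crank '[{"dx":0,"dy":0,"dz":0,"yaw":-0.8},{"dx":0,"dy":0,"dz":0,"yaw":-0.8},{"dx":0,"dy":0,"dz":0,"yaw":0},{"dx":0,"dy":0,"dz":0,"yaw":0}]'
python3 -c "
from h import *
s=telemetry.state();print(s['force'],s['torque'],s['ee_pos'],s['ee_rot'])"
```

```text
time_s: 18.25
ee_pos: [563.0, 4.1, 97.9]
ee_rot: [179.8, -0.0, 84.6]
force: [0.1, -0.3, 8.1]
gripper_width: 13.7
gripper_force: 45.0
time_s: 18.75
ee_pos: [563.1, 4.0, 98.0]
ee_rot: [179.7, -0.0, 76.8]
force: [0.6, -0.4, 6.4]
gripper_width: 13.6
gripper_force: 45.0
[ 0.58080898 -0.4436176   6.36653456] [-0.13260105  0.12520753  0.02261319] [563.06943367   4.03412797  97.95893285] [ 1.79742791e+02 -4.53890361e-02  7.67845259e+01]
```

```bash
python3 -m crank '[{"dx":0,"dy":0,"dz":0,"yaw":-0.7},{"dx":0,"dy":0,"dz":0,"yaw":0},{"dx":0,"dy":0,"dz":0,"yaw":0}]'
python3 -c "
from h import *
s=telemetry.state();print(s['torque'])"
python3 -m crank '[{"dx":0,"dy":0,"dz":0,"yaw":-0.6},{"dx":0,"dy":0,"dz":0,"yaw":0},{"dx":0,"dy":0,"dz":0,"yaw":0}]'
python3 -c "
from h import *
s=telemetry.state();print(s['torque'])"
```

```text
time_s: 19.12
ee_pos: [563.1, 3.9, 98.0]
ee_rot: [179.7, -0.1, 73.3]
force: [-0.2, 0.2, 7.8]
gripper_width: 13.9
gripper_force: 45.0
[-0.14699224  0.07499288  0.04789643]
time_s: 19.5
ee_pos: [563.1, 3.7, 98.0]
ee_rot: [179.7, -0.0, 70.3]
force: [0.8, -0.6, 7.2]
gripper_width: 13.9
gripper_force: 45.0
[-0.29545369  0.06697924  0.18715436]
```

```bash
python3 -m crank '[{"dx":0,"dy":0,"dz":0,"yaw":-0.5},{"dx":0,"dy":0,"dz":0,"yaw":0},{"dx":0,"dy":0,"dz":0,"yaw":0}]'
python3 -c "
from h import *
s=telemetry.state();print(s['torque'])"
```

```text
time_s: 19.88
ee_pos: [563.1, 3.7, 98.0]
ee_rot: [179.7, -0.0, 67.9]
force: [-0.0, -0.2, 6.9]
gripper_width: 14.1
gripper_force: 45.0
[-0.29257838  0.09833843  0.49618667]
```

The torque climbs steeply (0.05, 0.19, then 0.50 N m), so the cap is on its stop. I check that it holds, then hand in.

```bash
python3 -m crank '[{"dx":0,"dy":0,"dz":0,"yaw":0},{"dx":0,"dy":0,"dz":0,"yaw":0},{"dx":0,"dy":0,"dz":0,"yaw":0},{"dx":0,"dy":0,"dz":0,"yaw":0}]'
python3 -c "
from h import *
s=telemetry.state();print(s['torque'],s['force'],s['ee_rot'])
if s['torque'][2]>0.25 and s['gripper_force']>40: print(ticket.job_done())"
```

```text
time_s: 20.38
ee_pos: [563.1, 3.7, 98.0]
ee_rot: [179.7, -0.0, 67.9]
force: [0.5, -1.2, 7.8]
gripper_width: 13.4
gripper_force: 45.0
[-0.2992777   0.11369794  0.48551407] [ 0.5001477  -1.15261749  7.7682981 ] [ 1.79723219e+02 -3.42311592e-02  6.78826752e+01]
the job is handed in; nothing more can be done
None
```

The job is handed in at about 20 s: the thick fuse stands in the bore, and the cap is pressed down, turned clockwise to its stop (0.49 N m) and still gripped by its bar; I viewed 12 pictures, two over the limit of 10.

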